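Close the irrigation filter in its service box

ROBOT

A 6-joint arm with a two-finger parallel gripper is mounted at the origin on the work surface. World frame = base frame: x ahead of the robot, y to its left, z up, the work surface at z = 0. Lengths are in m, angles in rad, forces in N, time in s.
With the tool pointing down it reaches from about 0.35 to 0.975 m from the base axis. Payload 4.9 kg.
Tool frame: the origin (TCP) lies on the centre line of the jaws, within the pads' length; the fingertips stand manip.tcp_to_tips ahead of it and the grasp point (between the pads) lies 11 mm behind it (manip.tcp_to_tips is the distance from the TCP to the fingertips, in m); x points along the fingers, y is the direction in which the jaws open and shut, and the axes are right-handed (so a half turn about x gives the same grasp; the last joint's range is limited). The gripper opens to 85 mm and grips with 20 to 120 N. Pads are 22 mm wide; open, the fingers measure 114 mm over their backs; the gripper's body (76 mm by 85 mm) begins 54 mm behind the grasp point. The pads swing forward as they close: fully open they stand 13 mm farther back than shut.
Start: joints at [1.197, 0.053, 1.613, -0, 1.476, -0.119], TCP at [0.158, 0.605, 0.239] pointing down, gripper open.
Joint ranges: [-3.01, 3.01], [-1.01, 2.22], [0.06, 2.58], [-1.02, 4.17], [0.09, 2.62], [-3.14, 3.14]. Speed limits (rad/s): [2.57, 2.57, 3.14, 3.14, 3.14, 3.14].

INTERFACE

Orientations are given as a unit quaternion [w, x, y, z].
In Python, from plant import status, imaging, workorder, manip gives the robot as it stands.
- The arm moves only by the tool carry_out, never from a script. Its argument "moves" is one flat list of numbers, 5 for each row, row after row: the opening, from 0 (shut) to 1 (fully open), then the shift along the tool's x, y, z in cm, then the turn about the tool's x in rad. In form: [claw, tx, ty, tz, twist, claw, tx, ty, tz, twist, ...]. A call has 1 to 12 rows; each row is the pose to reach, as a shift and turn from the pose commanded when the call began, along the tool's axes at that moment; what a row does not reach only later rows make up. A row lasts 1/12 s, in which the tool goes at most 41.7 mm and 7.16 degrees, less where a joint would pass 70% of its speed; a pose out of reach is approached as far as the arm can. A call with a gripper value outside its range is refused whole. The fingers move at their own pace and stop on an object; the grip force is fixed at half the most. Time passes only in rows, so rows that repeat a pose let the fingers close. It gives the time, the measured TCP pose, the force and the opening at its end, in the units of the state.
- status.state(): the state, without advancing time (a new reading comes with each control period).
- imaging.grab_frame(name): name is "side" or "top"; returns the picture (400x640x3 uint8, red, green, blue); there is no depth.
- imaging.camera_info(name): a dict with "K" (3x3 intrinsics, pixels), "R" (3x3) and "t" (3): a world point X has camera coordinates R X + t. Camera axes: x right, y down, z forward; pixel columns grow to the right and rows downward; lengths in m; the calibration is good to about 2 mm. A picture is of the moment at which its call begins. camera_info takes no time and is no camera call.
- workorder.job_done(): hands the job in, once; it reports no verdict.
The state is a dict: "time": time; "joint_pos": joint angles; "joint_vel": joint speeds; "joint_efforts": joint torques, N m; "tool_pos": TCP position; "tool_rot": TCP orientation; "contact_force": force on the tool from outside, world axes, zero at the start; "ft_torque": the same for the moment, N m; "gripper_width": opening from 0.0 (shut) to 1.0 (fully open).
Only numpy, scipy, OpenCV 4.12 (cv2) and the standard library are available. Lean on these libraries where they do the work, as an engineer would, in place of code of your own. Each camera call takes 0.05 s, during which the arm holds its last target.

TASK

Swing the service box's lid open until it rests against its stop and leave it standing there for the leak test. Then put the large bayonet cap on the filter inside, its two lugs down through the two gaps in the collar, and twist it clockwise until its ramps have pulled it tight on the gasket; let go of it. Do not disturb the other fittings on the bench.

Things in the scene. Friction and masses are not known exactly. Their poses are not given: they have to be found in the camera images.
- box: Light grey service box fixed to the bench, 210 x 240 mm (x, y), walls 5 mm, rim 130 mm high. Origin: centre of its underside, on the bench; z up. The lid's hinge line runs along y at x = +105, z = 130 mm; the free edge and handle are on the -x side. Pipe stubs (radius 31, centre 31 mm high) stick out 40 mm through both y walls. The filter stands in its middle.
- lid (a joint): Angle of the box lid: 0 closed (it may start a little ajar), 1.85 rad open against its stop, 16 degrees past upright. A plate 210 x 240 x 8 mm, 0.35 kg. Its hinge is stiff (friction 0.55 N m), so it stays at any angle where it is left; lifting it at the handle takes about 5 N.
- lid_handle (a point): Middle of the lid's bow handle: a round black bar, 12 mm thick, 100 mm long, parallel to the hinge line, 35 mm above the lid's top face on two end posts, so fingers fit beneath it. It turns with the lid: 180 mm from the hinge line along the plate and 43 mm above the plate's underside. The plate reaches 30 mm beyond it.
- filter_mouth (a point): Centre of the top face of the filter's white collar (outer radius 52 mm), 82 mm above the bench; z up. A black springy gasket (radius 44 to 49 mm, 4 N per mm) stands 3 mm proud of the face. The throat is 32 mm in radius between two inward ledges, 44 mm below them and in the two gaps, which lie on its +x and -x axes.
- filter_gap (a point): Middle of the +x gap between the ledges, level with the collar's face, 37 mm from the axis; the other gap is opposite. Gaps are 24 mm wide inside, 33 mm outside. The ledges' undersides are ramps falling clockwise (seen from above), from 9 mm below the face beside the gap; a stop block ends the turn when the lugs are 1.36 rad (78 degrees) clockwise of the gaps.
- cap_center (a point): Large grey bayonet cap, 0.16 kg, standing on its plug: the point half-way up, 34 mm above the plug's underside; z up. Plug: radius 30, 24 mm high; flange above it: radius 50, 7 mm thick; on top a straight bar handle 84 mm long (x), 14 mm thick (y), 36 mm tall, top 67 mm above the plug's underside. The same after half a turn.
- cap_lug (a point): Middle of the cap's +x lug; another is opposite. In line with the handle, 14 mm wide, reaching 40 mm from the axis, 4 to 10 mm above the plug's underside. Set in, the cap rests on the gasket with its centre point 13 mm over the collar's face; after 50 degrees clockwise the lugs meet the ramps, and the next 28 draw it down 2 mm, taking about 0.5 N m; it then holds by friction.
- small_cap_center (a point): A smaller cap of the same pattern for another filter (flange radius 34 mm, handle 56 mm long), half-way up it, 34 mm above the bench. Not wanted: leave it alone.
- tee: White pipe tee lying flat, 100 mm long along x, 50 mm thick, branch to +y; origin under its middle, on the bench. Leave it alone.
- elbow: White pipe elbow lying flat, legs 46 mm to +x and +y, 50 mm thick; origin under its corner, on the bench. Leave it alone.
- ball_valve: White ball valve 108 mm long along x, with a red lever 77 mm high; origin under its middle, on the bench. Leave it alone.
- coupling: Grey pipe coupling standing on end, radius 30 mm, 60 mm high; origin at the centre of its underside. Leave it alone.
- clamp: Steel hose clamp lying flat, radius 34 mm, 13 mm high; origin at the centre of its underside. Leave it alone.
There are look-alikes about, which are no part of the job. Leave any orange look-alike of the part that bears cap_center alone.

How it is judged:
By the outcome, as a careful person would: the job done as asked, in the order asked, and still so for the second after the job is handed in, with the robot touching nothing.
It also fails if it takes over 69 s, if anything falls off the work surface, if the arm or the gripper's body presses on something with over 40 N, if the wrist force passes 120 N, or if a joint passes its speed limit or range.

## Working session

There is one attempt and no reset: what is moved stays moved. The work goes in short steps, Python scripts to look and compute and a tool call to move; the robot and the scene stay as the last step left them, time stands still between calls to the robot, and variables do not carry over. Pictures are saved under pics/ and viewed, and the job is handed in when it is done.

Besides the shell and the picture viewer there is one more tool, called after ">>>" as name(argument=value, ...) on one line, values as JSON. carry_out: Moves the arm, as the interface text tells. Its arguments: {"type":"object","properties":{"moves":{"type":"array","items":{"type":"number"}}},"required":["moves"]}

```bash
ls; mkdir -p pics; python3 - <<'E'
from plant import status, imaging, workorder, manip
import cv2
print(status.state()); print(manip.tcp_to_tips, [a for a in dir(manip) if a[0]!='_'])
for n in("side","top"):
    im=imaging.grab_frame(n); cv2.imwrite(f"pics/{n}0.png",im[:,:,::-1]); print(n,imaging.camera_info(n))
E
```

```text
pics
{'time': 0.0, 'joint_pos': array([ 1.19697600e+00,  5.33662813e-02,  1.61430714e+00, -8.78921108e-06,
        1.47598031e+00, -1.18953161e-01]), 'joint_vel': array([ 0.0017966 , -0.00140357, -0.00029841, -0.00050321, -0.00249591,
       -0.00108524]), 'joint_efforts': array([ 1.46993556e-03, -3.93685162e+01, -3.70172954e+01, -7.29722296e-05,
        7.12074587e-03,  2.09913895e-05]), 'tool_pos': array([0.1573233 , 0.60424806, 0.2380493 ]), 'tool_rot': array([ 0.70119802,  0.08915768,  0.70154748, -0.09057257]), 'contact_force': array([-0.18231707, -0.55843174,  0.33882199]), 'ft_torque': array([0.00377259, 0.01048119, 0.0400691 ]), 'gripper_width': 1.003439852547731}
0.008 ['IKError', 'tcp_to_tips']
side {'K': array([[477.33343757,   0.        , 320.99854809],
       [  0.        , 477.33343757, 195.85877688],
       [  0.        ,   0.        ,   1.        ]]), 'R': array([[ 0.71223208, -0.70189471, -0.00832317],
       [-0.35030704, -0.34514111, -0.87072532],
       [ 0.60828483,  0.62307417, -0.49169924]]), 't': array([-0.3743519 ,  0.31384891,  1.0335495 ])}
top {'K': array([[445.1156449 ,   0.        , 324.42147887],
       [  0.        , 445.1156449 , 208.76725935],
       [  0.        ,   0.        ,   1.        ]]), 'R': array([[ 7.99954002e-02, -9.96794906e-01,  8.06523647e-04],
       [-9.68592848e-01, -7.79231655e-02, -2.36126818e-01],
       [ 2.35432856e-01,  1.81078663e-02, -9.71721913e-01]]), 't': array([0.00718821, 0.58239647, 1.26632985])}
```

View pics/side0.png

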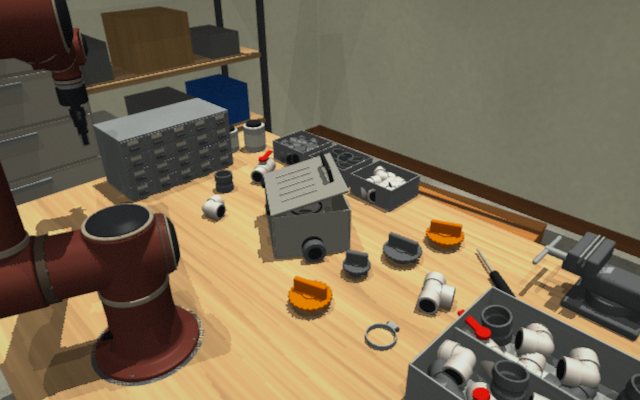

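View pics/top0.png

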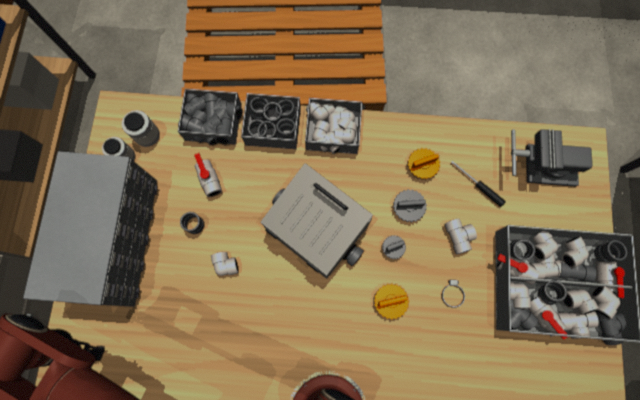

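```bash
python3 - <<'E'
import cv2
a=cv2.imread('pics/side0.png')[130:290,190:450]; b=cv2.imread('pics/top0.png')[150:290,240:450]
cv2.imwrite('pics/side0c.png',cv2.resize(a,None,fx=3,fy=3,interpolation=cv2.INTER_CUBIC))
cv2.imwrite('pics/top0c.png',cv2.resize(b,None,fx=3.8,fy=3.8,interpolation=cv2.INTER_CUBIC))
E
```

```text
(no output)
```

View pics/side0c.png

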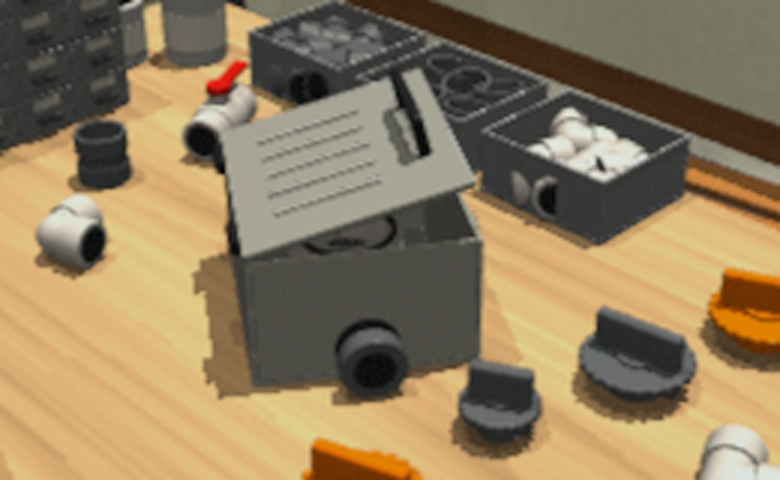

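View pics/top0c.png

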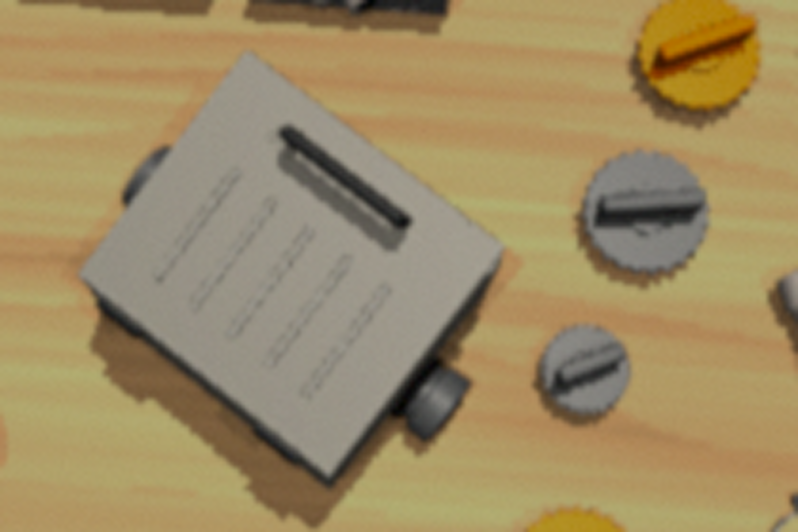

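```bash
cat > h.py <<'E'
import numpy as np, cv2
from scipy.optimize import least_squares
from plant import imaging
CI={n:imaging.camera_info(n) for n in("side","top")}
def proj(n,X):
    c=CI[n]; p=np.atleast_2d(X)@c["R"].T+c["t"]; p=p@c["K"].T; return p[:,:2]/p[:,2:]
def onz(n,px,z):
    c=CI[n]; d=c["R"].T@np.linalg.solve(c["K"],[px[0],px[1],1.]); o=-c["R"].T@c["t"]; return o+d*(z-o[2])/d[2]
def rz(a): return np.array([[np.cos(a),-np.sin(a),0],[np.sin(a),np.cos(a),0],[0,0,1]])
def boxpt(p,X): return np.asarray(X)@rz(p[2]).T+[p[0],p[1],0]
def lidpt(p,u,n,y,th=None):
    th=p[3] if th is None else th; U=np.array([-np.cos(th),0,np.sin(th)]);N=np.array([np.sin(th),0,np.cos(th)])
    return boxpt(p,np.array([.105,0,.13])+u*U+n*N+np.array([0,y,0]))
E
cat > fit.py <<'E'
from h import *
s=lambda u,v:(190+u/3,130+v/3)
t=lambda u,v:(240+u/3.8,150+v/3.8)
L=[("top",0,.008,.12,t(330,485)),("top",.21,.008,.12,t(502,250)),("top",0,.008,-.12,t(82,275)),("top",.21,.008,-.12,t(248,52)),
("side",0,.008,.12,s(243,250)),("side",.21,.008,.12,s(474,185)),("side",.21,.008,-.12,s(415,72)),("side",0,.008,-.12,s(222,137)),
("top",.18,.049,-.05,t(286,130)),("top",.18,.049,.05,t(407,221))]
B=[("side",[.105,.12,0],s(255,387)),("side",[-.105,.12,0],s(480,363)),("side",[-.105,.12,.13],s(478,242))]
def res(p):
    r=[proj(n,lidpt(p,u,nn,y))[0]-px for n,u,nn,y,px in L]+[proj(n,boxpt(p,X))[0]-px for n,X,px in B]
    return np.concatenate(r)
o=least_squares(res,[.6,.05,2.5,.4],loss='soft_l1'); print(o.x); print(res(o.x).reshape(-1,2).round(1).tolist())
p=o.x; print("handle",lidpt(p,.18,.043,0),"mouth",boxpt(p,[0,0,.082]))
print("handle open",lidpt(p,.18,.043,0,1.85))
np.save('box.npy',p)
E
python3 fit.py
```

```text
[0.5302618  0.07019918 2.54750227 0.23630118]
[[0.0, -1.5], [1.7, -0.4], [-1.2, 0.2], [0.1, -0.4], [-1.3, 3.0], [0.4, 0.1], [1.4, -0.4], [-1.6, -1.2], [0.7, 1.0], [-1.8, -0.4], [-1.4, 0.9], [-0.2, -0.1], [1.5, -0.2]]
handle [0.57992431 0.03665235 0.21394453] mouth [0.5302618  0.07019918 0.082     ]
handle open [0.36789366 0.17987822 0.29117916]
```

Candidates for the cap, in the top image: large grey (409,206), small grey (393,247), orange (423,164) and orange (392,301). By colour and size, I choose the grey one at (409,206) with the 50 mm flange; I'll check it in a close crop and work out the first reach.

```bash
cat >> h.py <<'E'
from plant import status
from scipy.spatial.transform import Rotation as Ro
def tool():
    s=status.state(); q=s["tool_rot"]; return np.array(s["tool_pos"]),Ro.from_quat([q[1],q[2],q[3],q[0]]).as_matrix(),s
def to(target,yawy):  # shift in tool axes (cm), twist about tool x so tool y points at yaw (mod pi)
    P,R,s=tool(); Rn=np.column_stack([[0,0,-1],[0,0,0],[0,0,0]])
    cur=np.arctan2(R[1,1],R[0,1]); d=(yawy-cur+np.pi/2)%np.pi-np.pi/2
    print("pos",P.round(4),"tooly yaw",round(cur,3),"shift cm",(R.T@(np.asarray(target)-P)*100).round(2),"twist",round(-d,3),"j",s["joint_pos"].round(3),"F",s["contact_force"].round(1),"w",round(s["gripper_width"],3),"t",s["time"])
E
python3 - <<'E'
from h import *
p=np.load('box.npy')
h=lidpt(p,.18,.043,0); 
to([h[0],h[1],h[2]-.011],p[2])
to([h[0],h[1],h[2]+.06],p[2])
im=cv2.imread('pics/top0.png'); c=im[140:330,360:460]
cv2.imwrite('pics/cap0.png',cv2.resize(c,None,fx=3,fy=3,interpolation=cv2.INTER_CUBIC))
for px in[(409,206),(393,247),(423,164),(392,301)]: print(onz("top",px,.03))
# apparent flange size
hsv=cv2.cvtColor(im,cv2.COLOR_BGR2HSV); m=((hsv[...,1]<40)).astype(np.uint8)
n,l,st,ce=cv2.connectedComponentsWithStats(m)
for k in range(1,n):
    if st[k,4]>150 and 360<ce[k][0]<440 and 180<ce[k][1]<270: print(st[k],ce[k])
E
```

```text
pos [0.1573 0.6043 0.2382] tooly yaw 1.316 shift cm [  3.59 -44.27  55.2 ] twist -1.231 j [ 1.197  0.053  1.614 -0.     1.476 -0.119] F [-0.2  0.1 -0.5] w 1.004 t 0.1
pos [0.1573 0.6043 0.2382] tooly yaw 1.316 shift cm [ -3.51 -44.29  55.2 ] twist -1.231 j [ 1.197  0.053  1.614 -0.     1.476 -0.119] F [-0.2  0.1 -0.5] w 1.004 t 0.1
[ 0.61939159 -0.20598156  0.03      ]
[ 0.48738582 -0.16215601  0.03      ]
[ 0.76029867 -0.24540648  0.03      ]
[ 0.32685328 -0.16623101  0.03      ]
[394 190  32  32 773] [409.4087969  205.49417853]
[383 236  22  23 390] [393.59230769 246.86923077]
```

View pics/cap0.png

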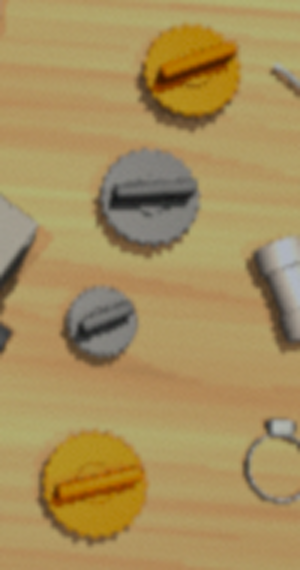

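Top view: the large grey cap at (409,206) is about 33 px across, against 23 px for the small one at (393,247). The oranges are at (423,164) and (392,301). The choice is confirmed, so I start with the lid.

>>> carry_out(moves=[0.6,-8,-5,6,0.1,0.6,-8,-8,10,0.2,0.6,-8,-12,15,0.35,0.6,-8,-16,20,0.45,0.6,-8,-20,25,0.6,0.6,-8,-24,30,0.7,0.6,-8,-28,35,0.8,0.6,-8,-32,40,0.9,0.6,-8,-35,43,1.0,0.6,-8,-37,46,1.15,0.6,-8,-37,46,1.2,0.6,-8,-37,46,1.2])

```text
time: 1.1
tool_pos: [0.4448, 0.2168, 0.3167]
tool_rot: [0.527, 0.471, 0.528, -0.471]
contact_force: [1.0, 0.1, 0.8]
gripper_width: 0.598
```

```bash
python3 - <<'E'
from h import *
p=np.load('box.npy')
h=lidpt(p,.18,.043,0)
to([h[0],h[1],h[2]+.05],p[2])
E
```

```text
pos [0.4448 0.2168 0.3167] tooly yaw 0.113 shift cm [ 5.27 11.39 19.43] twist 0.708 j [ 0.303 -0.299  1.807  0.     1.634  0.189] F [1.  0.1 0.8] w 0.598 t 1.1
```

>>> carry_out(moves=[0.6,0,2,4,0.1,0.6,0,5,8,0.22,0.6,0,7,12,0.34,0.6,0,9,15,0.46,0.6,0,11.4,19.4,0.58,0.6,2,11.4,19.4,0.71,0.6,4,11.4,19.4,0.71,0.6,4,11.4,19.4,0.71,0.6,4,11.4,19.4,0.71])

```text
time: 1.85
tool_pos: [0.5789, 0.0391, 0.2749]
tool_rot: [-0.331, -0.623, -0.333, 0.626]
contact_force: [-0.5, -0.0, -0.0]
gripper_width: 0.601
```

```bash
python3 - <<'E'
from h import *
p=np.load('box.npy')
h=lidpt(p,.18,.043,0)
to([h[0],h[1],h[2]-.011],p[2])
for n,(a,b,c,d) in {"side":(130,260,200,400),"top":(120,290,240,440)}.items():
    im=imaging.grab_frame(n); cv2.imwrite(f"pics/{n}1.png",cv2.resize(im[a:b,c:d,::-1],None,fx=3.5,fy=3.5,interpolation=cv2.INTER_CUBIC))
E
```

```text
pos [0.5789 0.0391 0.2749] tooly yaw -0.594 shift cm [7.2  0.25 0.13] twist 0.0 j [-0.061 -0.069  1.675  0.     1.54   0.533] F [-0.5 -0.  -0. ] w 0.601 t 1.85
```

View pics/side1.png

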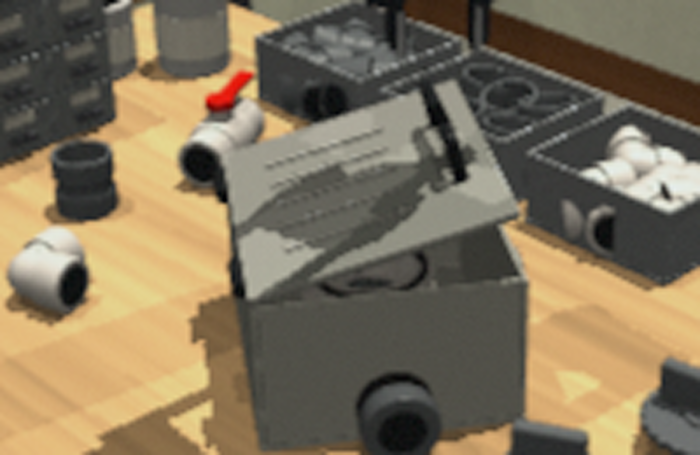

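View pics/top1.png

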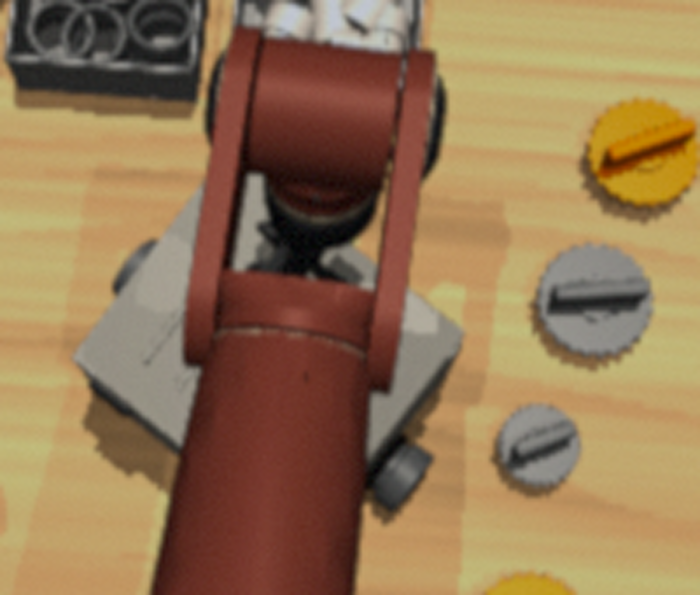

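>>> carry_out(moves=[0.6,3,0.2,0.1,0,0.6,5,0.2,0.1,0,0.6,6,0.2,0.1,0,0.6,7,0.2,0.1,0,0.6,7,0.2,0.1,0,0,7,0.2,0.1,0,0,7,0.2,0.1,0,0,7,0.2,0.1,0,0,7,0.2,0.1,0,0,7,0.2,0.1,0])

```text
time: 2.78
tool_pos: [0.5807, 0.038, 0.2072]
tool_rot: [0.331, 0.624, 0.333, -0.624]
contact_force: [-2.7, 3.7, -1.4]
gripper_width: 0.114
```

```bash
python3 - <<'E'
from h import *
p=np.load('box.npy')
h=lidpt(p,.18,.043,0)
to([h[0],h[1],h[2]-.011],p[2])
for n,(a,b,c,d) in {"side":(130,260,200,400)}.items():
    im=imaging.grab_frame(n); cv2.imwrite(f"pics/{n}2.png",cv2.resize(im[a:b,c:d,::-1],None,fx=3.5,fy=3.5,interpolation=cv2.INTER_CUBIC))
E
```

```text
pos [0.5807 0.038  0.2072] tooly yaw -0.594 shift cm [0.43 0.01 0.16] twist 0.0 j [-0.063 -0.027  1.747  0.002  1.422  0.53 ] F [-2.7  3.7 -1.4] w 0.114 t 2.7833
```

View pics/side2.png

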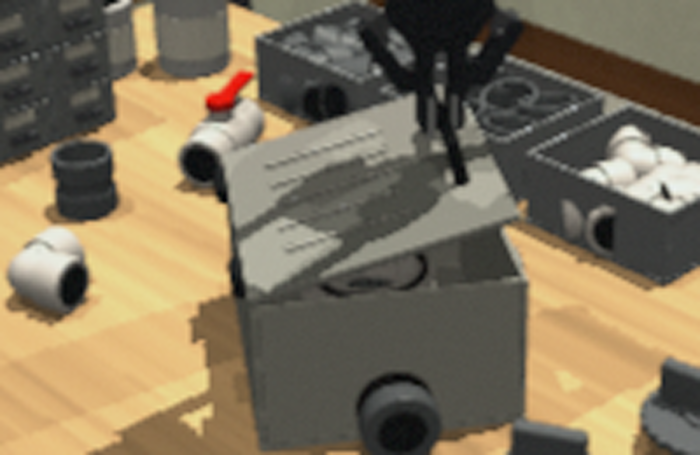

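```bash
python3 - <<'E'
from h import *
p=np.load('box.npy')
f=lambda t:np.array([-.18*np.cos(t)+.043*np.sin(t),.18*np.sin(t)+.043*np.cos(t)])
t0=p[3]
for t in np.arange(t0,1.56,.08): d=(f(t)-f(t0))*100; print(round(t,3),"tx",round(-d[1],2),"ty",round(-d[0],2))
E
```

```text
0.236 tx -0.0 ty -0.0
0.316 tx -1.29 ty -0.72
0.396 tx -2.52 ty -1.55
0.476 tx -3.68 ty -2.47
0.556 tx -4.76 ty -3.48
0.636 tx -5.76 ty -4.57
0.716 tx -6.67 ty -5.74
0.796 tx -7.48 ty -6.98
0.876 tx -8.19 ty -8.28
0.956 tx -8.79 ty -9.63
1.036 tx -9.29 ty -11.02
1.116 tx -9.67 ty -12.45
1.196 tx -9.93 ty -13.91
1.276 tx -10.08 ty -15.38
1.356 tx -10.11 ty -16.86
1.436 tx -10.02 ty -18.34
1.516 tx -9.81 ty -19.81
```

>>> carry_out(moves=[0,-1.3,-0.7,0,0,0,-2.5,-1.5,0,0,0,-3.7,-2.5,0,0,0,-4.8,-3.5,0,0,0,-5.8,-4.6,0,0,0,-6.7,-5.7,0,0,0,-7.5,-7,0,0,0,-7.8,-7.6,0,0,0,-7.8,-7.6,0,0])

```text
time: 3.58
tool_pos: [0.5188, 0.0796, 0.2874]
tool_rot: [0.333, 0.626, 0.33, -0.623]
contact_force: [2.6, -0.8, 3.3]
gripper_width: 0.114
```

```bash
python3 - <<'E'
from h import *
p=np.load('box.npy')
h=lidpt(p,.18,.043,0,1.356)
to([h[0],h[1],h[2]-.007],p[2])
for n,(a,b,c,d) in {"side":(100,260,200,400)}.items():
    im=imaging.grab_frame(n); cv2.imwrite(f"pics/{n}3.png",cv2.resize(im[a:b,c:d,::-1],None,fx=3.5,fy=3.5,interpolation=cv2.INTER_CUBIC))
E
```

```text
pos [0.5188 0.0796 0.2874] tooly yaw -0.594 shift cm [-2.12 -9.38  0.13] twist 0.001 j [ 0.011 -0.217  1.787 -0.002  1.565  0.605] F [ 2.6 -0.8  3.3] w 0.114 t 3.5833
```

View pics/side3.png

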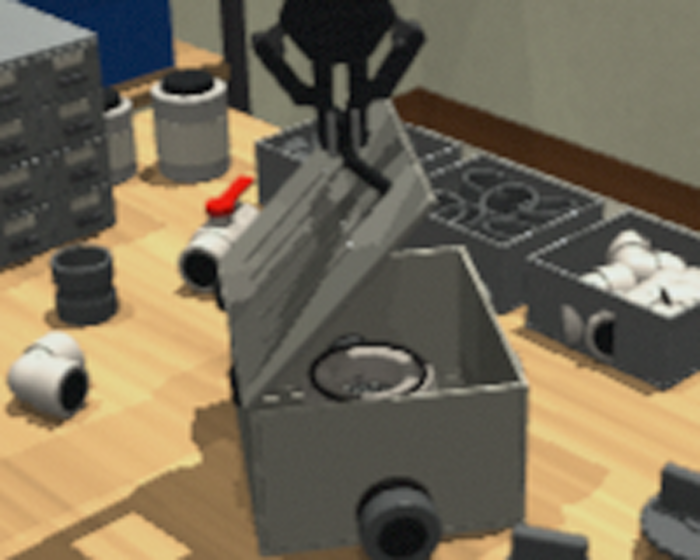

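>>> carry_out(moves=[0,-0.6,-1.2,0,0,0,-1.1,-2.4,0,0,0,-1.6,-3.7,0,0,0,-1.9,-5,0,0,0,-2.1,-6.3,0,0,0,-2.3,-7.7,0,0,0,-2.3,-9,0,0,0,-2.2,-10.5,0,0,0,-2.1,-11.5,0,0,0,-2.1,-11.5,0,0])

```text
time: 4.47
tool_pos: [0.423, 0.1441, 0.3105]
tool_rot: [0.333, 0.626, 0.331, -0.623]
contact_force: [-4.4, -0.5, 13.0]
gripper_width: 0.113
```

```bash
python3 - <<'E'
from h import *
p=np.load('box.npy')
h=lidpt(p,.18,.043,0,1.48)
to([h[0],h[1],h[2]-.007],p[2])
for n,(a,b,c,d) in {"side":(80,260,200,400)}.items():
    im=imaging.grab_frame(n); cv2.imwrite(f"pics/{n}4.png",cv2.resize(im[a:b,c:d,::-1],None,fx=3.3,fy=3.3,interpolation=cv2.INTER_CUBIC))
E
```

```text
pos [0.423  0.1441 0.3105] tooly yaw -0.594 shift cm [ 0.43 -0.13  0.12] twist 0.0 j [ 0.162 -0.427  1.913 -0.002  1.649  0.756] F [-4.4 -0.5 13. ] w 0.113 t 4.4667
```

View pics/side4.png

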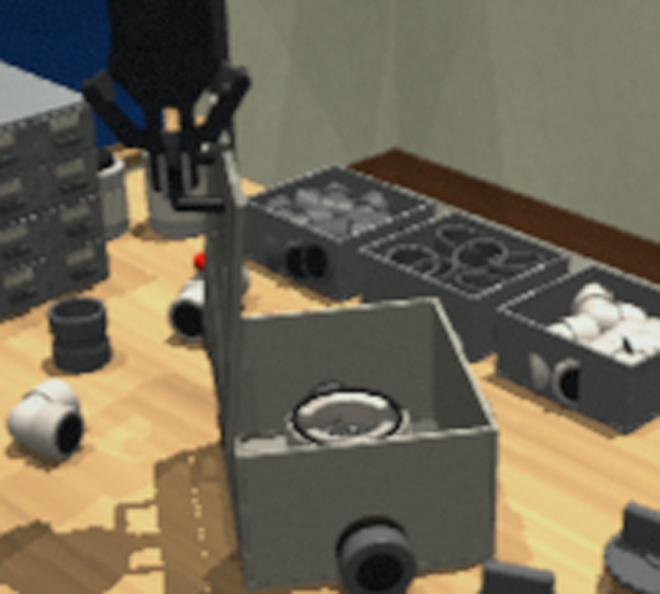

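>>> carry_out(moves=[0.3,0,0,0,0,0.3,0,0,0,0,0.3,0,0,0,0,0.3,-2,0,0,0,0.3,-4.5,0,0,0,0.3,-8,0,0,0,0.3,-9,3,0,0,0,-9,7,0,0,0,-9,10,0,0,0,-9,12,0,0,0,-9,12,0,0])

```text
time: 5.43
tool_pos: [0.524, 0.0747, 0.3934]
tool_rot: [-0.33, -0.624, -0.331, 0.626]
contact_force: [0.2, -0.4, -0.7]
gripper_width: -0.001
```

```bash
python3 - <<'E'
from h import *
p=np.load('box.npy')
to(boxpt(p,[.07,0,.31]),p[2])
for n,(a,b,c,d) in {"side":(80,260,200,400),"top":(150,290,240,440)}.items():
    im=imaging.grab_frame(n); cv2.imwrite(f"pics/{n}5.png",cv2.resize(im[a:b,c:d,::-1],None,fx=3.3,fy=3.3,interpolation=cv2.INTER_CUBIC))
E
```

```text
pos [0.524  0.0747 0.3934] tooly yaw -0.598 shift cm [ 8.36 -6.21  0.02] twist -0.004 j [ 1.000e-03 -2.170e-01  1.615e+00 -1.000e-03  1.748e+00  5.990e-01] F [ 0.2 -0.4 -0.7] w -0.001 t 5.4333
```

View pics/side5.png

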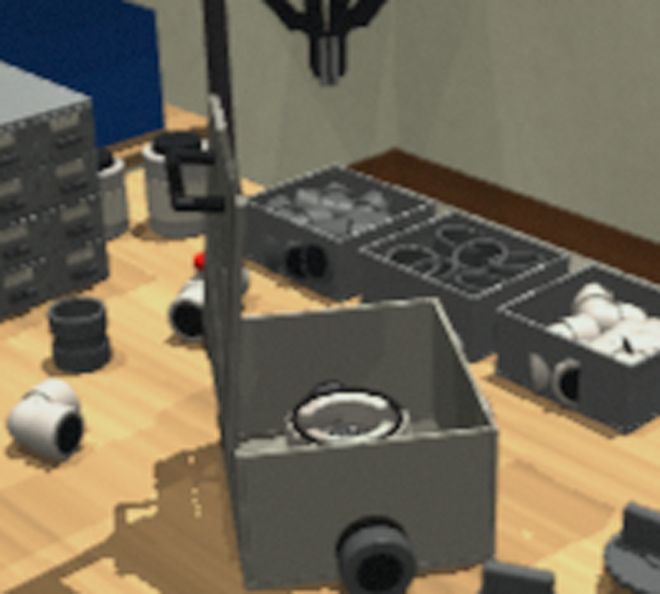

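>>> carry_out(moves=[0,3,0,0,0,0,6,0,0,0,0,8.4,-2,0,0,0,8.4,-4.5,0,0,0,8.4,-6,0,0,0,8.4,-7.5,0,0,0,8.4,-9,0,0,0,8.4,-10,0,0,0,8.4,-11,0,0,0,8.4,-11.5,0,0,0,8.4,-11.5,0,0])

```text
time: 6.45
tool_pos: [0.426, 0.1421, 0.3122]
tool_rot: [0.332, 0.624, 0.332, -0.624]
contact_force: [-0.5, -0.3, -0.3]
gripper_width: -0.004
```

```bash
python3 - <<'E'
from h import *
p=np.load('box.npy')
to(boxpt(p,[.14,0,.31]),p[2])
for n,(a,b,c,d) in {"side":(80,260,200,400)}.items():
    im=imaging.grab_frame(n); cv2.imwrite(f"pics/{n}6.png",cv2.resize(im[a:b,c:d,::-1],None,fx=3.3,fy=3.3,interpolation=cv2.INTER_CUBIC))
E
```

```text
pos [0.426  0.1421 0.3122] tooly yaw -0.593 shift cm [ 0.22 -1.33  0.12] twist 0.001 j [ 1.560e-01 -4.180e-01  1.904e+00  1.000e-03  1.655e+00  7.480e-01] F [-0.5 -0.3 -0.3] w -0.004 t 6.45
```

View pics/side6.png

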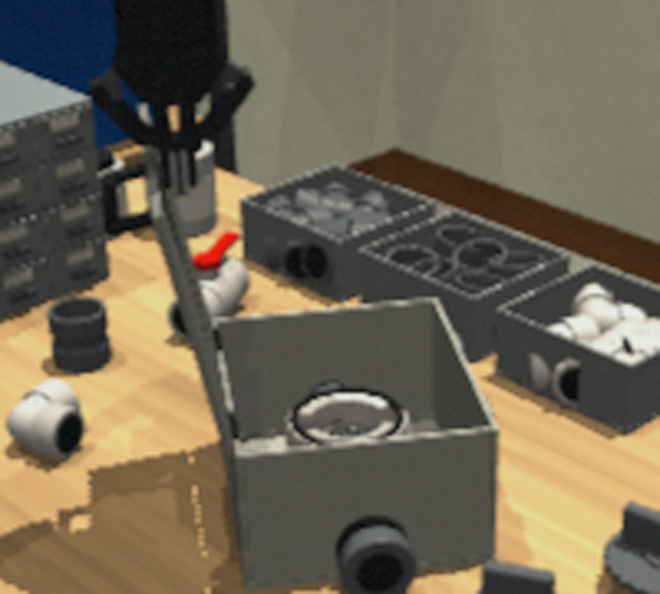

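>>> carry_out(moves=[0,0,-0.5,0,0,0,0,-1,0,0,0,0,-1.4,0,0,0,0,-1.7,0,0,0,0,-1.7,0,0])

```text
time: 6.92
tool_pos: [0.4123, 0.1511, 0.312]
tool_rot: [-0.332, -0.624, -0.332, 0.624]
contact_force: [-0.7, -0.2, 0.6]
gripper_width: 0.001
```

```bash
python3 - <<'E'
from h import *
p=np.load('box.npy')
to(boxpt(p,[.14,0,.31]),p[2])
E
```

```text
pos [0.4123 0.1511 0.312 ] tooly yaw -0.594 shift cm [0.2  0.3  0.11] twist 0.0 j [ 0.181 -0.444  1.923  0.     1.663  0.775] F [-0.7 -0.2  0.6] w 0.001 t 6.9167
```

>>> carry_out(moves=[0,0,-0.4,0,0,0,0,-0.8,0,0,0,0,-0.8,0,0])

```text
time: 7.17
tool_pos: [0.4104, 0.1524, 0.3122]
tool_rot: [0.336, 0.628, 0.326, -0.622]
contact_force: [19.8, -12.2, -5.7]
gripper_width: -0.001
```

```bash
python3 - <<'E'
from h import *
p=np.load('box.npy')
to(boxpt(p,[.14,0,.31]),p[2])
for n,(a,b,c,d) in {"side":(80,260,200,400)}.items():
    im=imaging.grab_frame(n); cv2.imwrite(f"pics/{n}7.png",cv2.resize(im[a:b,c:d,::-1],None,fx=3.3,fy=3.3,interpolation=cv2.INTER_CUBIC))
im=imaging.grab_frame("side"); cv2.imwrite("pics/side7f.png",im[:,:,::-1])
E
```

```text
pos [0.4104 0.1524 0.3122] tooly yaw -0.597 shift cm [0.23 0.53 0.1 ] twist -0.003 j [ 0.192 -0.455  1.931 -0.011  1.654  0.788] F [ 19.8 -12.2  -5.7] w -0.001 t 7.1667
```

View pics/side7.png

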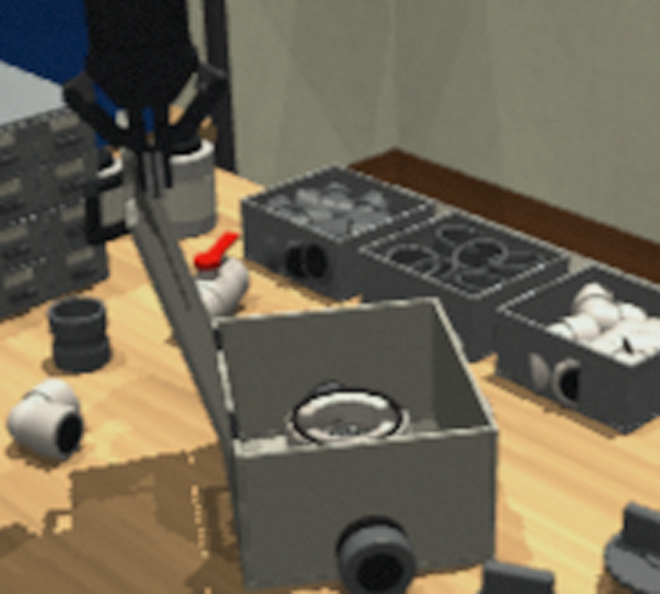

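Force has risen to 23 N, so the lid is against its stop. I back off, rise and go towards the cap.

>>> carry_out(moves=[0,0,2,0,0,0,0,4,0,0,0.5,-4,6,0,0,0.9,-7,9,0,0,0.9,-9,12,3,0,0.9,-9,14,6,0,0.9,-9,16,10,0,0.9,-9,18,14,0,0.9,-9,20,17,0,0.9,-9,22,20,0,0.9,-9,22,23,0,0.9,-9,22,23,0])

```text
time: 8.27
tool_pos: [0.458, -0.1619, 0.4017]
tool_rot: [-0.329, -0.625, -0.33, 0.626]
contact_force: [0.2, -0.2, 0.6]
gripper_width: 0.9
```

```bash
python3 - <<'E'
from h import *
p=np.load('box.npy')
to([.6,-.2,.2],0)
for n in("side","top"):
    im=imaging.grab_frame(n); cv2.imwrite(f"pics/{n}8.png",im[:,:,::-1])
s=cv2.imread("pics/side8.png")[90:290,200:460];t=cv2.imread("pics/top8.png")[160:300,240:450]
cv2.imwrite("pics/side8c.png",cv2.resize(s,None,fx=3,fy=3,interpolation=cv2.INTER_CUBIC))
cv2.imwrite("pics/top8c.png",cv2.resize(t,None,fx=3.8,fy=3.8,interpolation=cv2.INTER_CUBIC))
E
```

```text
pos [ 0.458  -0.1619  0.4017] tooly yaw -0.6 shift cm [20.14 13.91 -4.9 ] twist -0.6 j [-4.930e-01 -3.250e-01  1.689e+00 -1.000e-03  1.779e+00  1.070e-01] F [ 0.2 -0.2  0.6] w 0.9 t 8.2667
```

View pics/side8c.png

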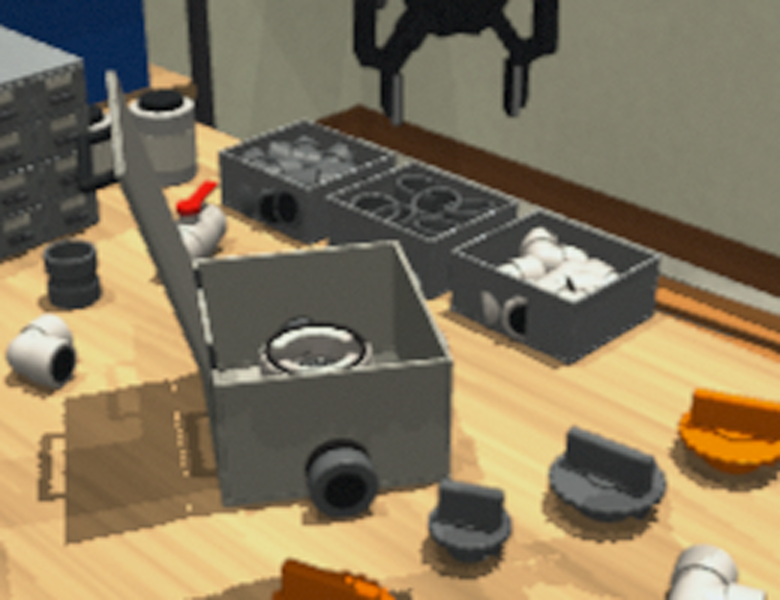

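View pics/top8c.png

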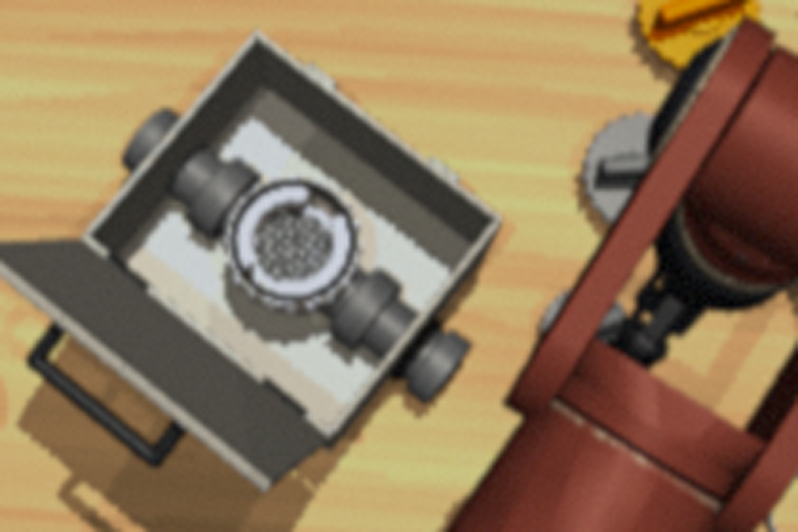

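```bash
python3 - <<'E'
import cv2
t=cv2.imread("pics/top8.png")[190:240,290:345]
cv2.imwrite("pics/filt.png",cv2.resize(t,None,fx=12,fy=12,interpolation=cv2.INTER_CUBIC))
t=cv2.imread("pics/side8.png")[190:220,280:330]
cv2.imwrite("pics/filts.png",cv2.resize(t,None,fx=14,fy=14,interpolation=cv2.INTER_CUBIC))
E
```

```text
(no output)
```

View pics/filt.png

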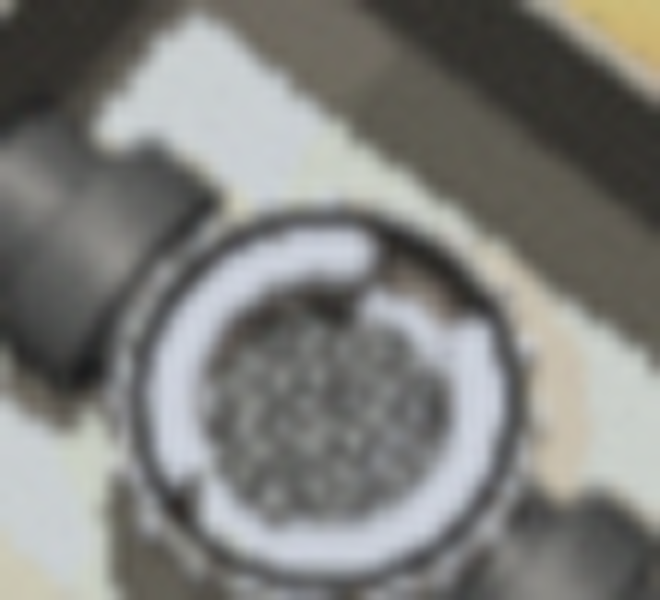

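View pics/filts.png

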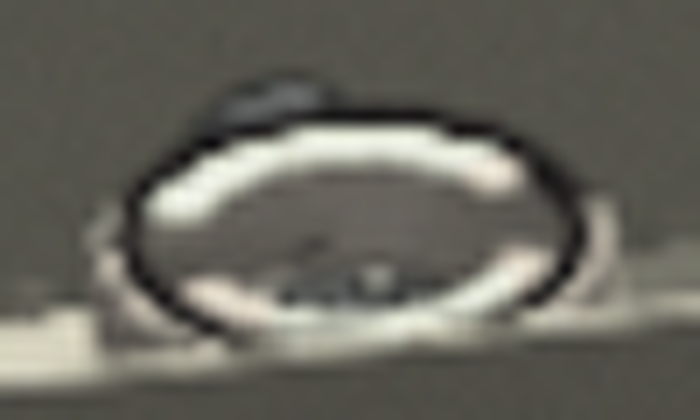

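```bash
cat > rect.py <<'E'
from h import *
def rect(path,n,c,z,half=.06,px=5000,out=None):
    W=int(2*half*px); 
    src=np.float32([proj(n,[c[0]+a*half,c[1]+b*half,z])[0] for a,b in((1,1),(1,-1),(-1,-1),(-1,1))])
    dst=np.float32([[0,0],[W,0],[W,W],[0,W]])  # up=+x, left=+y
    im=cv2.imread(path); r=cv2.warpPerspective(im,cv2.getPerspectiveTransform(src,dst),(W,W),flags=cv2.INTER_CUBIC)
    return r
if __name__=="__main__":
    p=np.load('box.npy'); c=boxpt(p,[0,0,0])[:2]
    a=rect("pics/top8.png","top",c,.082,px=3200); b=rect("pics/side8.png","side",c,.082,px=3200)
    o=np.hstack([a,b])
    for i in (0,1):
        q=(int(192+384*i),192); cv2.drawMarker(o,q,(0,0,255),0,10,1)
        for r in(32,52): cv2.circle(o,q,int(r*3.2),(0,0,255),1)
    cv2.imwrite("pics/rect.png",o)
E
python3 rect.py
```

```text
(no output)
```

View pics/rect.png

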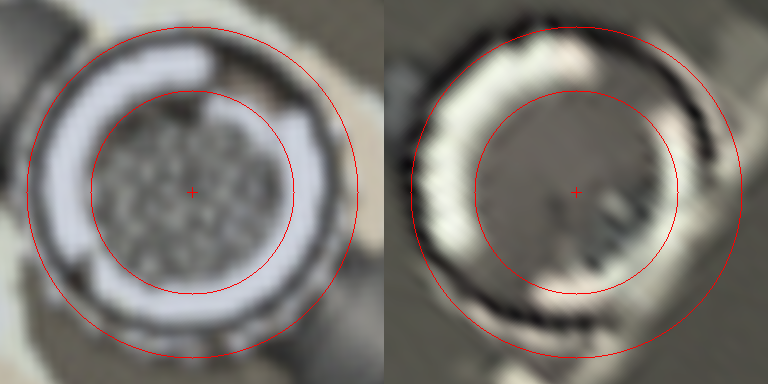

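```bash
cat > mouth.py <<'E'
from h import *
import sys
from scipy.optimize import differential_evolution
def samp(im,n,X): 
    q=proj(n,X).astype(np.float32); return cv2.remap(im,q[:,0].reshape(-1,1),q[:,1].reshape(-1,1),cv2.INTER_CUBIC)[:,0].astype(float)
a=np.linspace(0,2*np.pi,240,endpoint=False)
def ring(r,z): return np.array([[r*np.cos(t),r*np.sin(t),z] for t in a])
def score(v,ims,names):
    s=0
    for n in names:
        im=ims[n]; g={}
        def at(r,z): return samp(im,n,ring(r,z)@rz(v[2]).T+[v[0],v[1],0])
        gap=np.minimum(np.abs(np.arctan2(np.sin(a),np.cos(a))),np.abs(np.arctan2(np.sin(a+np.pi),np.cos(a+np.pi))))
        led=gap>np.radians(27); gp=gap<np.radians(19)
        w=np.mean([at(r,.082) for r in(34,36,38,40,42)] if False else [at(r/1000,.082) for r in(33.5,36,38,40,42)],0)
        d=np.mean([at(r/1000,.085) for r in(45,46.5,48)],0)
        i=np.mean([at(r/1000,.082) for r in(27,30)],0)
        o=np.mean([at(r/1000,.082) for r in(51,)],0)
        s+=w[led].mean()*1.0-.8*d.mean()-.3*i.mean()-.6*w[gp].mean()+.15*o.mean()
    return -s
if __name__=="__main__":
    tag=sys.argv[1]; ims={n:cv2.cvtColor(cv2.imread(f"pics/{n}{tag}.png"),cv2.COLOR_BGR2GRAY) for n in("top","side")}
    p=np.load('box.npy'); c=boxpt(p,[0,0,0])
    for names in(("top",),("side",),("top","side")):
        r=differential_evolution(score,[(c[0]-.012,c[0]+.012),(c[1]-.012,c[1]+.012),(-1.57,1.57)],args=(ims,names),seed=0,popsize=12,maxiter=60,tol=1e-6)
        print(names,r.x.round(4),np.degrees(r.x[2]).round(1),r.fun)
    np.save('mouth.npy',r.x); print("box",c,np.degrees(p[2])-180)
E
python3 mouth.py 8
```

```text
('top',) [ 0.5325  0.0729 -0.6018] -34.5 -23.46719880952378
('side',) [ 0.5339  0.0736 -0.5787] -33.2 -72.8428400793651
('top', 'side') [ 0.5331  0.0731 -0.5832] -33.4 -92.6721007936508
box [0.5302618  0.07019918 0.        ] -34.038871720229224
```

```bash
python3 - <<'E'
from rect import *
c=[.619,-.206]
rows=[]
for n in("top","side"):
    rows.append(np.hstack([rect(f"pics/{n}0.png",n,c,z,half=.065,px=3000) for z in(.067,.031)]))
o=np.vstack(rows)
cv2.imwrite("pics/caprect.png",cv2.resize(o,(600,600)) if o.shape[0]>600 else o); print(o.shape)
E
```

```text
(780, 780, 3)
```

View pics/caprect.png

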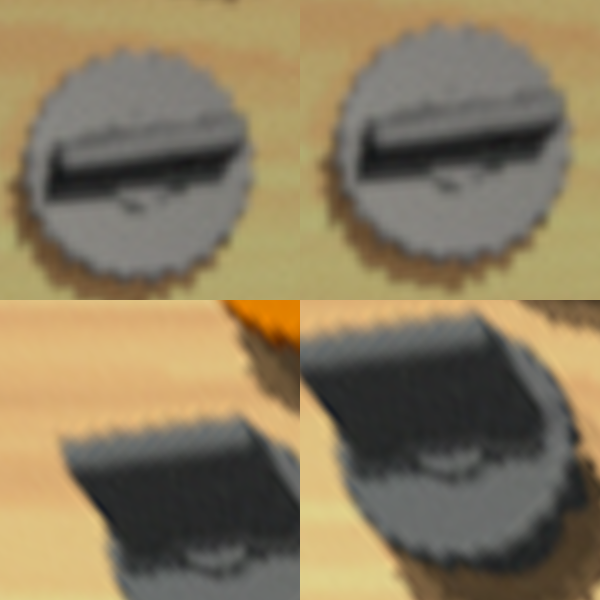

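```bash
cat > capfit.py <<'E'
from h import *
from scipy.optimize import minimize, differential_evolution
a=np.linspace(0,2*np.pi,60,endpoint=False)
fl=np.array([[.05*np.cos(t),.05*np.sin(t),z] for z in(.024,.031) for t in a])
hb=np.array([[x,y,z] for x in(-.042,.042) for y in(-.007,.007) for z in(.031,.067)])
hue={}
ims={n:cv2.imread(f"pics/{n}0.png") for n in("top","side")}
reg={"top":(180,232,385,436),"side":(225,280,372,432)}
S=4
def masks():
    M={}
    for n,(r0,r1,c0,c1) in reg.items():
        im=cv2.resize(ims[n][r0:r1,c0:c1],None,fx=S,fy=S,interpolation=cv2.INTER_CUBIC).astype(int)
        # wood & its shadow: R-B large relative; grey: small
        rb=(im[...,2]-im[...,0])/(im.max(2)+20.)
        m=(rb<.22).astype(np.uint8); k,l,st,_=cv2.connectedComponentsWithStats(m); m=(l==1+np.argmax(st[1:,4])).astype(np.uint8)
        M[n]=cv2.morphologyEx(m,cv2.MORPH_CLOSE,np.ones((9,9)))
    return M
M=masks()
for n in M: cv2.imwrite(f"pics/mask_{n}.png",M[n]*255)
def render(n,v):
    r0,r1,c0,c1=reg[n]; o=np.zeros_like(M[n])
    for P in(fl,hb):
        q=proj(n,P@rz(v[2]).T+[v[0],v[1],0]); q=(q-[c0,r0]+.5)*S-.5
        cv2.fillConvexPoly(o,cv2.convexHull(np.round(q*16).astype(np.int32)),1,shift=4)
    return o
def sc(v,ns):
    s=0
    for n in ns:
        o=render(n,v); s-=(o&M[n]).sum()/(o|M[n]).sum()
    return s
for ns in(("top",),("side",),("top","side")):
    r=differential_evolution(sc,[(.605,.64),(-.225,-.19),(-1.7,-1.1)],args=(ns,),seed=1,popsize=15,maxiter=60); print(ns,r.x.round(4),np.degrees(r.x[2]).round(1),r.fun)
np.save('cap.npy',r.x)
E
python3 capfit.py
```

```text
('top',) [ 0.6222 -0.2074 -1.5035] -86.1 -0.9768105065666042
('side',) [ 0.6209 -0.2099 -1.4668] -84.0 -0.9375843215224029
('top', 'side') [ 0.6226 -0.2081 -1.4924] -85.5 -1.903029239848152
```

```bash
python3 - <<'E'
from h import *
for z in(.4,.45,.5,.55,.6): print(z,onz("top",(332,149),z).round(3))
D=np.array([[1.197,.053,1.614,.1573,.6043,.238],[.303,-.299,1.807,.4448,.2168,.3167],[-.061,-.069,1.675,.5789,.0391,.2749],[-.063,-.027,1.747,.5807,.038,.2072],[.162,-.427,1.913,.423,.1441,.3105],[-.493,-.325,1.689,.458,-.1619,.4017],[.001,-.217,1.615,.524,.0747,.3934]])
def f(v):
    a,L2,L3,k,l,b=v; c=D[:,1]+D[:,2]; r=np.sqrt(D[:,3]**2+D[:,4]**2-l*l)
    return np.r_[a+L2*np.sin(D[:,1])+L3*np.sin(c+b)-r, L2*np.cos(D[:,1])+L3*np.cos(c+b)+k-D[:,5]]
o=least_squares(f,[0,.4,.4,.2,.075,0]);print(o.x,o.cost,abs(o.fun).max())
p=np.load('cap.npy'); to([p[0],p[1],.2],p[2]+np.pi/2)
to([p[0],p[1],.2],np.radians(-82.5+90))
E
```

```text
0.4 [0.643 0.042 0.4  ]
0.45 [0.624 0.041 0.45 ]
0.5 [0.604 0.04  0.5  ]
0.55 [0.585 0.04  0.55 ]
0.6 [0.565 0.039 0.6  ]
[-0.01900253  0.43396872  0.61783257 -0.04611667  0.15821286  0.14725006] 3.452116748585241e-07 0.0004611597975977544
pos [ 0.4594 -0.1588  0.402 ] tooly yaw -0.596 shift cm [20.19 16.28 -5.06] twist -0.674 j [-4.870e-01 -3.250e-01  1.689e+00  1.000e-03  1.778e+00  1.100e-01] F [-0.4  0.6  0. ] w 0.9 t 8.3667
pos [ 0.4594 -0.1588  0.402 ] tooly yaw -0.596 shift cm [20.19 16.28 -5.06] twist -0.727 j [-4.870e-01 -3.250e-01  1.689e+00  1.000e-03  1.778e+00  1.100e-01] F [-0.4  0.6  0. ] w 0.9 t 8.3667
```

>>> carry_out(moves=[0.6,2,2,-0.6,-0.1,0.6,4,5,-1.5,-0.22,0.6,7,8,-2.5,-0.34,0.6,10,11,-3.4,-0.46,0.6,13,14,-4.4,-0.58,0.6,17,16.2,-5.1,-0.7,0.6,20,16.2,-5.1,-0.73,0.6,23,16.2,-5.1,-0.73,0.6,26,16.2,-5.1,-0.73,0.6,28,16.2,-5.1,-0.73,0.6,28,16.2,-5.1,-0.73,0.6,28,16.2,-5.1,-0.73])

```text
time: 9.37
tool_pos: [0.6223, -0.2048, 0.1206]
tool_rot: [0.532, 0.464, 0.534, -0.465]
contact_force: [-0.1, -0.1, 0.8]
gripper_width: 0.601
```

```bash
python3 - <<'E'
from h import *
p=np.load('cap.npy'); to([p[0],p[1],.046],np.radians(-82.5+90))
im=imaging.grab_frame("side"); cv2.imwrite("pics/side9.png",cv2.resize(im[180:300,350:500,::-1],None,fx=4,fy=4,interpolation=cv2.INTER_CUBIC))
E
```

```text
pos [ 0.6223 -0.2048  0.1206] tooly yaw 0.138 shift cm [7.46 0.   0.34] twist 0.007 j [-4.320e-01  2.190e-01  1.634e+00  1.000e-03  1.291e+00 -5.700e-01] F [-0.1 -0.1  0.8] w 0.601 t 9.3667
```

View pics/side9.png

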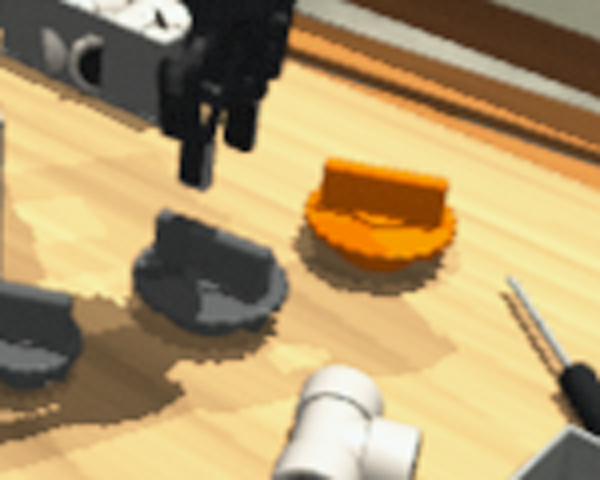

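>>> carry_out(moves=[0.6,3,0,0.3,0,0.6,5,0,0.3,0,0.6,6.5,0,0.3,0,0.6,7.4,0,0.3,0,0.6,7.4,0,0.3,0,0.6,7.4,0,0.3,0])

```text
time: 9.92
tool_pos: [0.6236, -0.2099, 0.049]
tool_rot: [0.533, 0.465, 0.532, -0.465]
contact_force: [0.5, 0.4, 0.3]
gripper_width: 0.599
```

```bash
python3 - <<'E'
from h import *
p=np.load('cap.npy'); to([p[0],p[1],.046],np.radians(-82.5+90))
im=imaging.grab_frame("side"); cv2.imwrite("pics/side10.png",cv2.resize(im[180:300,350:500,::-1],None,fx=4,fy=4,interpolation=cv2.INTER_CUBIC))
E
```

```text
pos [ 0.6236 -0.2099  0.049 ] tooly yaw 0.136 shift cm [ 0.3  -0.08 -0.19] twist 0.005 j [-0.438  0.305  1.663  0.     1.172 -0.574] F [0.5 0.4 0.3] w 0.599 t 9.9167
```

View pics/side10.png

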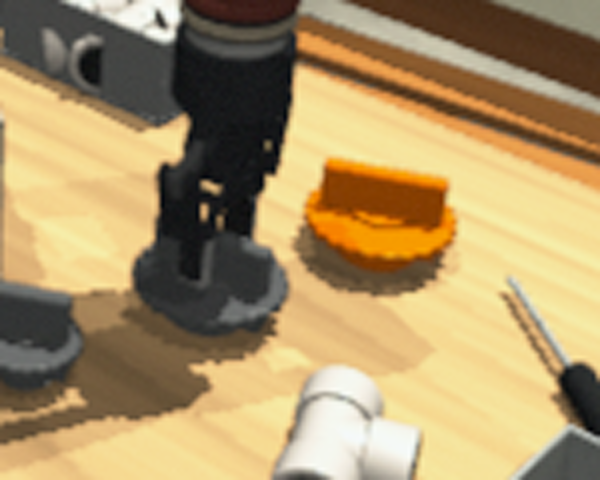

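>>> carry_out(moves=[0,0,0,0,0,0,0,0,0,0,0,0,0,0,0,0,0,0,0,0,0,0,0,0,0,0,0,0,0,0])

```text
time: 10.47
tool_pos: [0.6236, -0.2101, 0.0491]
tool_rot: [0.533, 0.465, 0.532, -0.465]
contact_force: [-1.0, 0.2, 5.5]
gripper_width: 0.149
```

```bash
python3 - <<'E'
from h import *
m=np.load('mouth.npy'); print(m)
to([.6225,-.2081,.25],.13)
to([m[0],m[1],.25],np.radians(-33.7+90))
E
```

```text
[ 0.5330984   0.07305002 -0.58315494]
pos [ 0.6236 -0.2101  0.0491] tooly yaw 0.136 shift cm [-20.09  -0.06  -0.19] twist 0.006 j [-0.438  0.305  1.663 -0.     1.172 -0.574] F [-1.   0.2  5.5] w 0.149 t 10.4667
pos [ 0.6236 -0.2101  0.0491] tooly yaw 0.136 shift cm [-20.12  -5.1  -29.26] twist -0.847 j [-0.438  0.305  1.663 -0.     1.172 -0.574] F [-1.   0.2  5.5] w 0.149 t 10.4667
```

>>> carry_out(moves=[0,-2,0,0,0,0,-6,0,0,0,0,-10,0,0,0,0,-14,0,0,0,0,-18,0,-2,-0.1,0,-20,-1,-5,-0.2,0,-20,-2,-9,-0.3,0,-20,-2.5,-13,-0.4,0,-20,-3,-17,-0.5,0,-20,-3.5,-20,-0.6,0,-20,-4,-22,-0.7,0,-20,-4,-22,-0.8])

```text
time: 11.47
tool_pos: [0.5515, 0.0065, 0.2466]
tool_rot: [0.672, 0.218, 0.674, -0.217]
contact_force: [0.6, -0.8, -1.1]
gripper_width: 0.151
```

```bash
python3 - <<'E'
from h import *
m=np.load('mouth.npy')
to([m[0],m[1],.25],np.radians(-33.7+90))
E
```

```text
pos [0.5515 0.0065 0.2466] tooly yaw 0.945 shift cm [-0.32  4.32 -5.39] twist -0.037 j [-0.124 -0.126  1.774  0.002  1.496 -1.069] F [ 0.6 -0.8 -1.1] w 0.151 t 11.4667
```

>>> carry_out(moves=[0,0,1,-1.5,-0.04,0,0,3,-4,-0.04,0,1,4.3,-5.4,-0.04,0,3,4.3,-5.4,-0.04,0,4.6,4.3,-5.4,-0.04,0,4.6,4.3,-5.4,-0.04,0,4.6,4.3,-5.4,-0.04])

```text
time: 12.05
tool_pos: [0.5342, 0.0695, 0.2]
tool_rot: [0.675, 0.207, 0.677, -0.208]
contact_force: [0.5, 0.2, -1.1]
gripper_width: 0.15
```

```bash
python3 - <<'E'
from h import *
m=np.load('mouth.npy')
to([m[0],m[1],.2],np.radians(-33.7+90))
for n in("side","top"):
    im=imaging.grab_frame(n); cv2.imwrite(f"pics/{n}11.png",im[:,:,::-1])
s=cv2.imread("pics/side11.png")[80:230,240:390];t=cv2.imread("pics/top11.png")[160:280,240:400]
cv2.imwrite("pics/side11c.png",cv2.resize(s,None,fx=4,fy=4,interpolation=cv2.INTER_CUBIC))
cv2.imwrite("pics/top11c.png",cv2.resize(t,None,fx=4,fy=4,interpolation=cv2.INTER_CUBIC))
E
```

```text
pos [0.5342 0.0695 0.2   ] tooly yaw 0.976 shift cm [-0.    0.24 -0.29] twist -0.007 j [-0.009 -0.124  1.852 -0.     1.418 -0.985] F [ 0.5  0.2 -1.1] w 0.15 t 12.05
```

View pics/side11c.png

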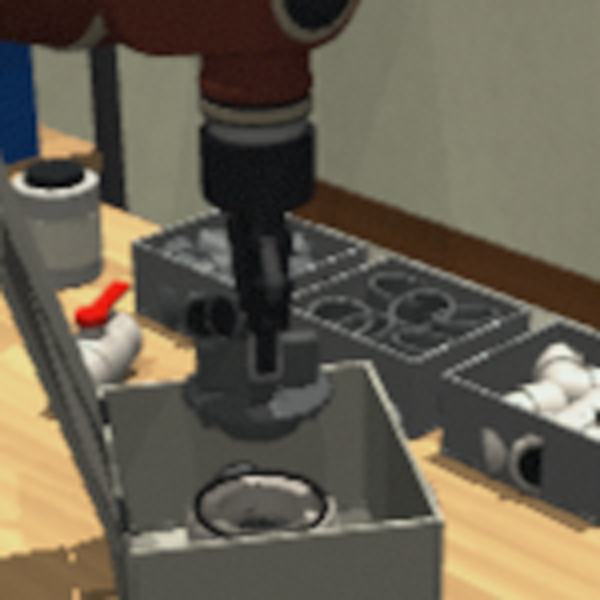

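View pics/top11c.png

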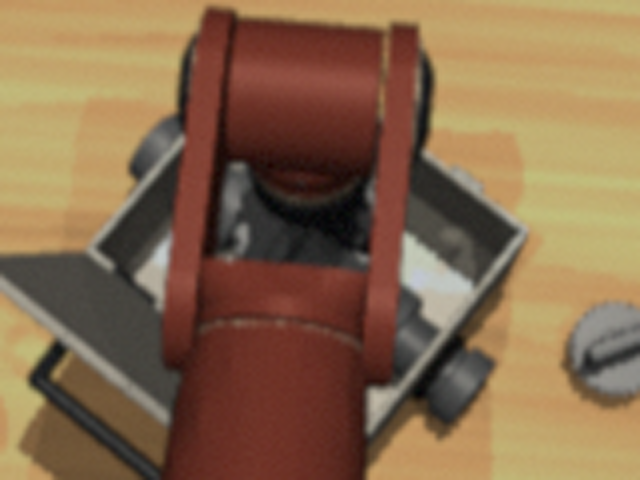

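```bash
cat > ov.py <<'E'
from h import *
a=np.linspace(0,2*np.pi,60,endpoint=False)
def draw(im,n,C,yaw,zb,r0,c0,S,col):
    for z in(.024,.031):
        q=proj(n,np.array([[.05*np.cos(t),.05*np.sin(t),z+zb] for t in a])+[C[0],C[1],0]); q=((q-[c0,r0]+.5)*S-.5)
        cv2.polylines(im,[np.round(q*8).astype(np.int32)],True,col,1,shift=3)
    hb=np.array([[x,y,.067+zb] for x,y in((-.042,-.007),(.042,-.007),(.042,.007),(-.042,.007))])@rz(yaw).T+[C[0],C[1],0]
    q=((proj(n,hb)-[c0,r0]+.5)*S-.5); cv2.polylines(im,[np.round(q*8).astype(np.int32)],True,col,1,shift=3)
E
python3 - <<'E'
from ov import *
im=cv2.imread("pics/side11.png"); r0,c0=150,275; S=8
o=cv2.resize(im[r0:r0+70,c0:c0+60],None,fx=S,fy=S,interpolation=cv2.INTER_CUBIC)
o=cv2.convertScaleAbs(o,alpha=1.7)
o2=o.copy()
T=np.array([.5342,.0695]); yaw=.976-np.pi/2
draw(o2,"side",T,yaw,.2-.049,r0,c0,S,(0,0,255))
cv2.imwrite("pics/ov11.png",np.hstack([o,o2])[:, :800]) ; cv2.imwrite("pics/ov11.png",cv2.resize(np.hstack([o,o2]),(800,int(800*o.shape[0]/(2*o.shape[1])))))
E
```

```text
(no output)
```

View pics/ov11.png

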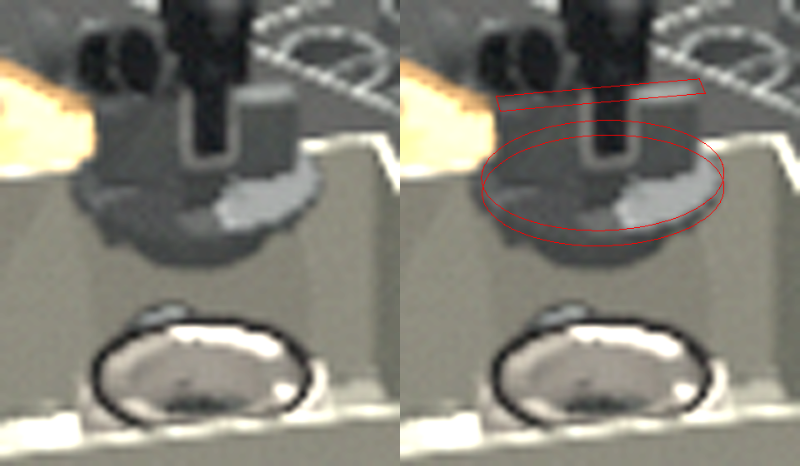

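>>> carry_out(moves=[0,2,0.1,-0.05,-0.01,0,4,0.24,-0.1,-0.01,0,5.5,0.24,-0.1,-0.01,0,6,0.24,-0.1,-0.01,0,6,0.24,-0.1,-0.01,0,6,0.24,-0.1,-0.01])

```text
time: 12.65
tool_pos: [0.5368, 0.0717, 0.1432]
tool_rot: [0.678, 0.204, 0.676, -0.204]
contact_force: [-0.7, -0.4, -1.1]
gripper_width: 0.152
```

```bash
python3 - <<'E'
from ov import *
to([.5347,.072,.14],.983)
P,R,s=tool()
im=imaging.grab_frame("side")[:,:,::-1]; cv2.imwrite("pics/side12.png",im); r0,c0=155,275; S=8
o=cv2.resize(im[r0:r0+70,c0:c0+60],None,fx=S,fy=S,interpolation=cv2.INTER_CUBIC)
o=cv2.convertScaleAbs(o,alpha=1.7)
o2=o.copy()
y=np.arctan2(R[1,1],R[0,1])-np.pi/2
draw(o2,"side",P[:2]-.002*np.array([np.cos(y),np.sin(y)]),y,P[2]-.049,r0,c0,S,(0,0,255))
cv2.imwrite("pics/ov12.png",cv2.resize(np.hstack([o,o2]),(800,int(800*o.shape[0]/(2*o.shape[1])))))
E
```

```text
pos [0.5368 0.0717 0.1432] tooly yaw 0.986 shift cm [ 0.32 -0.1  -0.19] twist 0.003 j [-0.005 -0.068  1.898 -0.     1.31  -0.99 ] F [-0.7 -0.4 -1.1] w 0.152 t 12.65
```

View pics/ov12.png

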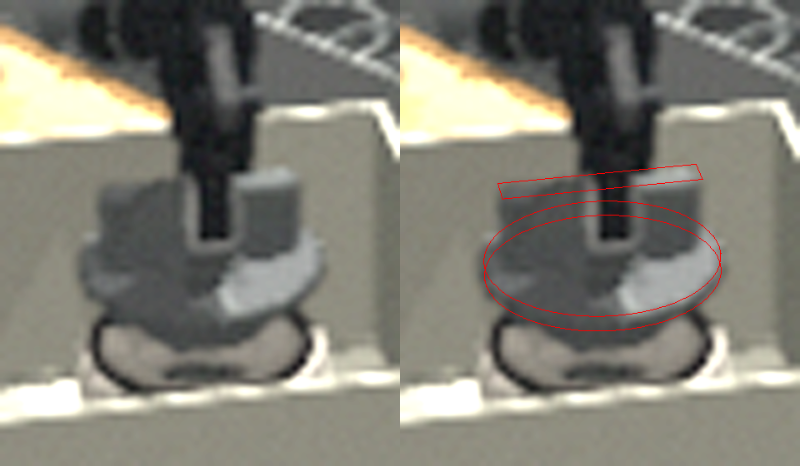

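>>> carry_out(moves=[0,0.2,-0.1,-0.19,0,0,0.2,-0.1,-0.19,0,0,0.2,-0.1,-0.19,0,0,0.2,-0.1,-0.19,0])

```text
time: 13.03
tool_pos: [0.5341, 0.0722, 0.1405]
tool_rot: [0.677, 0.204, 0.677, -0.204]
contact_force: [-0.2, -0.7, -2.2]
gripper_width: 0.151
```

```bash
python3 - <<'E'
from ov import *
to([.5347,.072,.14],.983)
E
```

```text
pos [0.5341 0.0722 0.1405] tooly yaw 0.986 shift cm [0.05 0.02 0.06] twist 0.003 j [-0.004 -0.071  1.906 -0.     1.306 -0.99 ] F [-0.2 -0.7 -2.2] w 0.151 t 13.0333
```

>>> carry_out(moves=[0,0.4,0,0,0,0,0.8,0,0,0,0,1.2,0,0,0,0,1.5,0,0,0,0,1.5,0,0,0,0,1.5,0,0,0])

```text
time: 13.53
tool_pos: [0.5341, 0.0722, 0.1246]
tool_rot: [0.677, 0.204, 0.677, -0.204]
contact_force: [3.4, -0.3, -4.1]
gripper_width: 0.151
```

```bash
python3 - <<'E'
from ov import *
to([.5347,.072,.11],.983)
P,R,s=tool(); print(s["contact_force"],s["ft_torque"])
im=imaging.grab_frame("side")[:,:,::-1]; cv2.imwrite("pics/side13.png",im); r0,c0=155,275; S=8
o=cv2.resize(im[r0:r0+70,c0:c0+60],None,fx=S,fy=S,interpolation=cv2.INTER_CUBIC)
o=cv2.convertScaleAbs(o,alpha=1.7)
o2=o.copy()
y=np.arctan2(R[1,1],R[0,1])-np.pi/2
draw(o2,"side",P[:2]-.002*np.array([np.cos(y),np.sin(y)]),y,P[2]-.049,r0,c0,S,(0,0,255))
cv2.imwrite("pics/ov13.png",cv2.resize(np.hstack([o,o2]),(800,int(800*o.shape[0]/(2*o.shape[1])))))
E
```

```text
pos [0.5341 0.0722 0.1246] tooly yaw 0.986 shift cm [1.46 0.01 0.06] twist 0.003 j [-0.004 -0.053  1.917  0.     1.277 -0.99 ] F [ 3.4 -0.3 -4.1] w 0.151 t 13.5333
[ 3.35673271 -0.27139193 -4.10115745] [ 0.16029485 -0.55584821 -0.07572628]
```

View pics/ov13.png

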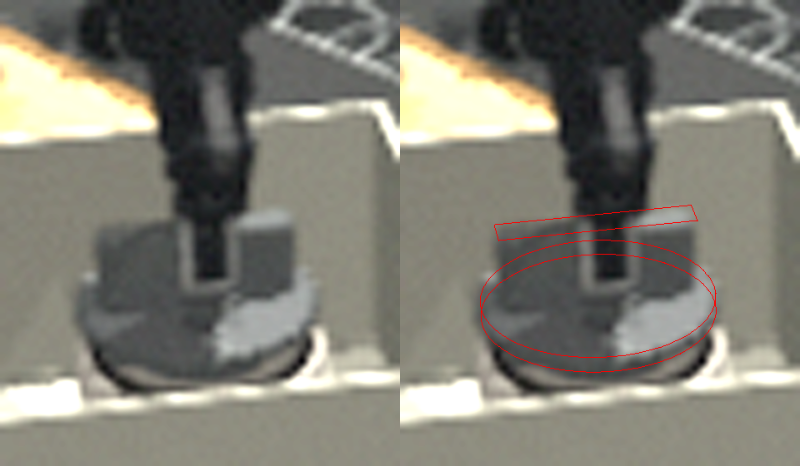

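>>> carry_out(moves=[0,0.3,0.04,0.06,0,0,0.6,0.04,0.06,0,0,0.9,0.04,0.06,0,0,1.1,0.04,0.06,0,0,1.1,0.04,0.06,0])

```text
time: 14.0
tool_pos: [0.5345, 0.0722, 0.1134]
tool_rot: [0.677, 0.204, 0.677, -0.204]
contact_force: [1.7, 0.4, -2.6]
gripper_width: 0.156
```

```bash
python3 - <<'E'
from ov import *
to([.5347,.072,.11],.983)
P,R,s=tool(); print(s["contact_force"],s["ft_torque"])
E
```

```text
pos [0.5345 0.0722 0.1134] tooly yaw 0.986 shift cm [ 0.34 -0.    0.03] twist 0.003 j [-0.004 -0.038  1.923  0.     1.257 -0.99 ] F [ 1.7  0.4 -2.6] w 0.156 t 14.0
[ 1.68396488  0.36153753 -2.55945915] [ 0.04058094 -0.28740666 -0.01928992]
```

>>> carry_out(moves=[0,0.2,0,0.03,0,0,0.4,0,0.03,0,0,0.5,0,0.03,0,0,0.5,0,0.03,0])

```text
time: 14.33
tool_pos: [0.5347, 0.072, 0.1092]
tool_rot: [0.677, 0.204, 0.677, -0.204]
contact_force: [-1.7, -0.1, 1.4]
gripper_width: 0.155
```

```bash
python3 - <<'E'
from ov import *
to([.5347,.072,.11],.983)
P,R,s=tool(); print(s["contact_force"],s["ft_torque"])
im=imaging.grab_frame("side")[:,:,::-1]; cv2.imwrite("pics/side14.png",im); r0,c0=155,275; S=8
o=cv2.resize(im[r0:r0+70,c0:c0+60],None,fx=S,fy=S,interpolation=cv2.INTER_CUBIC)
cv2.imwrite("pics/ov14.png",cv2.convertScaleAbs(o,alpha=1.7))
E
```

```text
pos [0.5347 0.072  0.1092] tooly yaw 0.986 shift cm [-0.08 -0.   -0.  ] twist 0.003 j [-0.004 -0.032  1.925 -0.     1.25  -0.99 ] F [-1.7 -0.1  1.4] w 0.155 t 14.3333
[-1.65789129 -0.05860694  1.38629525] [-0.12502697  0.24020506  0.03621022]
```

View pics/ov14.png

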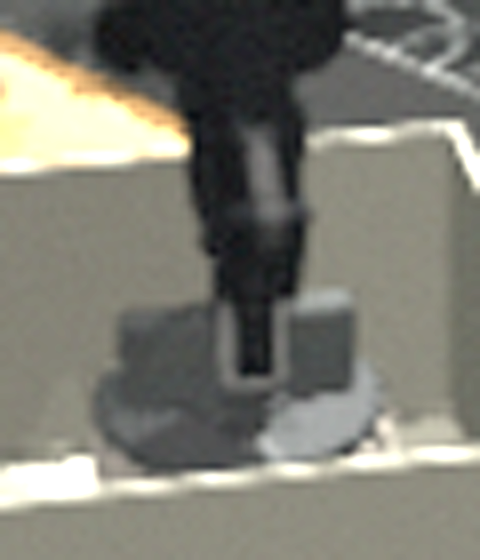

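>>> carry_out(moves=[0,0,-0.02,0,0.1,0,0,-0.04,0,0.2,0,0,-0.06,-0.01,0.3,0,0,-0.08,-0.02,0.4,0,0,-0.1,-0.03,0.5,0,0,-0.11,-0.04,0.6,0,0,-0.13,-0.05,0.7,0,0,-0.14,-0.06,0.8,0,0,-0.14,-0.06,0.8])

```text
time: 15.13
tool_pos: [0.5338, 0.071, 0.1093]
tool_rot: [0.544, 0.452, 0.544, -0.452]
contact_force: [-0.7, -0.4, 0.9]
gripper_width: 0.149
```

```bash
python3 - <<'E'
from ov import *
to([.5347,.072,.11],.983-1.36)
P,R,s=tool(); print(s["contact_force"],s["ft_torque"])
print("C",P[:2]-.002*R[:2,2])
im=imaging.grab_frame("side")[:,:,::-1]; cv2.imwrite("pics/side15.png",im); r0,c0=155,275; S=8
o=cv2.resize(im[r0:r0+70,c0:c0+60],None,fx=S,fy=S,interpolation=cv2.INTER_CUBIC)
cv2.imwrite("pics/ov15.png",cv2.convertScaleAbs(o,alpha=1.7))
E
```

```text
pos [0.5338 0.071  0.1093] tooly yaw 0.184 shift cm [-0.07  0.11 -0.08] twist 0.561 j [-0.006 -0.036  1.928 -0.     1.249 -0.19 ] F [-0.7 -0.4  0.9] w 0.149 t 15.1333
[-0.74428957 -0.42503655  0.90877433] [-0.02851411  0.19852221 -0.03936992]
C [0.53342374 0.0729628 ]
```

View pics/ov15.png

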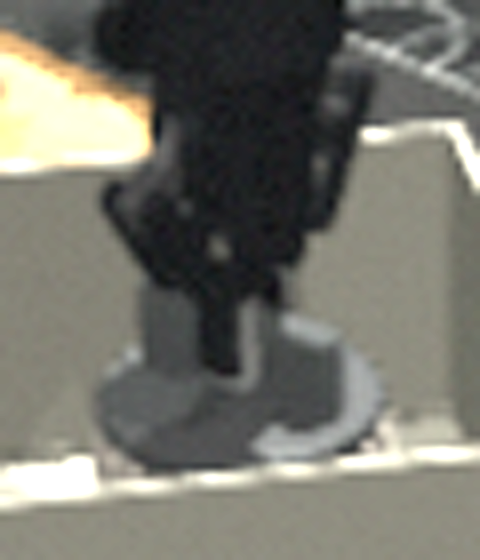

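>>> carry_out(moves=[0,0.03,-0.02,0,0.08,0,0.06,-0.03,0,0.16,0,0.1,-0.05,0,0.24,0,0.13,-0.06,-0.01,0.32,0,0.16,-0.08,-0.02,0.4,0,0.19,-0.09,-0.02,0.48,0,0.2,-0.1,-0.03,0.55,0,0.2,-0.1,-0.03,0.55,0,0.2,-0.1,-0.03,0.55])

```text
time: 15.93
tool_pos: [0.5325, 0.0716, 0.1076]
tool_rot: [0.402, 0.582, 0.402, -0.582]
contact_force: [-3.8, 1.3, 5.4]
gripper_width: 0.149
```

```bash
python3 - <<'E'
from ov import *
to([.5347,.072,.11],.983-1.36)
P,R,s=tool(); print(s["contact_force"],s["ft_torque"])
print("C",P[:2]-.002*R[:2,2])
im=imaging.grab_frame("side")[:,:,::-1]; cv2.imwrite("pics/side16.png",im); r0,c0=155,275; S=8
o=cv2.resize(im[r0:r0+70,c0:c0+60],None,fx=S,fy=S,interpolation=cv2.INTER_CUBIC)
cv2.imwrite("pics/ov16.png",cv2.convertScaleAbs(o,alpha=1.7))
E
```

```text
pos [0.5325 0.0716 0.1076] tooly yaw -0.361 shift cm [-0.24  0.19 -0.12] twist 0.016 j [-5.000e-03 -3.600e-02  1.931e+00  1.000e-03  1.247e+00  3.550e-01] F [-3.8  1.3  5.4] w 0.149 t 15.9333
[-3.76584078  1.27605298  5.36020662] [ 0.1078939   0.70210011 -0.0594484 ]
C [0.53324659 0.07342471]
```

View pics/ov16.png

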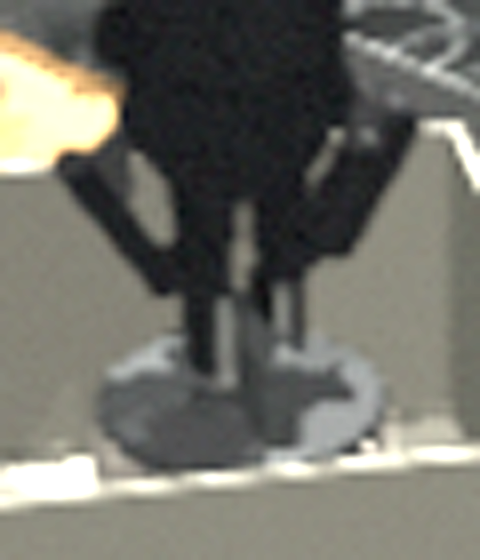

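>>> carry_out(moves=[0,0,0,0,0.03,0,0,0,0,0.06,0,0,0,0,0.08,0,0,0,0,0.08,0,0,0,0,0.08])

```text
time: 16.4
tool_pos: [0.5321, 0.0719, 0.1076]
tool_rot: [-0.38, -0.596, -0.38, 0.597]
contact_force: [-5.6, 1.5, 7.2]
gripper_width: 0.147
```

```bash
python3 - <<'E'
from ov import *
to([.5347,.072,.11],.983-1.36)
P,R,s=tool(); print(s["contact_force"],s["ft_torque"],s["joint_efforts"])
print("C",P[:2]-.002*R[:2,2])
E
```

```text
pos [0.5321 0.0719 0.1076] tooly yaw -0.436 shift cm [-0.24  0.23 -0.12] twist -0.059 j [-0.004 -0.036  1.931  0.     1.248  0.431] F [-5.6  1.5  7.2] w 0.147 t 16.4
[-5.57459196  1.47391425  7.16084286] [0.41082069 0.8515128  1.44591383] [ -2.7097068  -29.45103049 -33.03282738  -0.07574129  -1.39430266
   1.47084855]
C [0.53291869 0.07369071]
```

>>> carry_out(moves=[0.2,0,0,0,0,0.5,0,0,0,0,0.5,0,0,0,0,0.5,0,0,0,0,0.5,-2,0,0,0,0.5,-5,0,0,0,0.5,-9,0,0,0,0.5,-13,0,0,0,0.5,-17,0,0,0,0.5,-20,0,0,0,0.5,-20,0,0,0])

```text
time: 17.32
tool_pos: [0.5357, 0.0712, 0.3162]
tool_rot: [0.38, 0.602, 0.375, -0.593]
contact_force: [0.8, 0.4, 0.8]
gripper_width: 0.502
```

```bash
python3 - <<'E'
from ov import *
to([.55,-.15,.35],-.436)
im=imaging.grab_frame("side")[:,:,::-1]; cv2.imwrite("pics/side17.png",im); r0,c0=155,275; S=8
o=cv2.resize(im[r0:r0+70,c0:c0+60],None,fx=S,fy=S,interpolation=cv2.INTER_CUBIC)
cv2.imwrite("pics/ov17.png",cv2.convertScaleAbs(o,alpha=1.5))
E
```

```text
pos [0.5357 0.0712 0.3162] tooly yaw -0.444 shift cm [-3.36 10.83 19.34] twist -0.008 j [-0.006 -0.194  1.721  0.     1.6    0.438] F [0.8 0.4 0.8] w 0.502 t 17.3167
```

View pics/ov17.png

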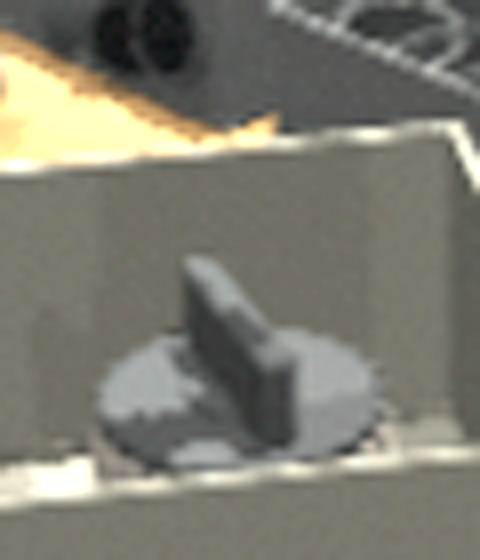

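>>> carry_out(moves=[0.5,-3,2,3,0,0.5,-4,4,7,0,0.5,-4,6,11,0,0.5,-4,8,14,0,0.5,-4,10,18,0,0.5,-4,10,18,0])

```text
time: 17.87
tool_pos: [0.5447, -0.1392, 0.3443]
tool_rot: [-0.376, -0.598, -0.376, 0.6]
contact_force: [0.1, 0.4, 0.4]
gripper_width: 0.498
```

```bash
python3 - <<'E'
from ov import *
m=np.load('mouth.npy')
S=8; outs=[]
for n,(r0,c0) in {"side":(160,280),"top":(185,288)}.items():
    im=imaging.grab_frame(n)[:,:,::-1]; cv2.imwrite(f"pics/{n}18.png",im)
    o=cv2.resize(im[r0:r0+60,c0:c0+60],None,fx=S,fy=S,interpolation=cv2.INTER_CUBIC); o2=o.copy()
    draw(o2,n,m[:2],-.588-1.36,.059,r0,c0,S,(0,0,255))
    outs.append(np.hstack([o,o2]))
cv2.imwrite("pics/ov18.png",cv2.resize(np.vstack(outs),(600,600)))
E
```

```text
(no output)
```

View pics/ov18.png

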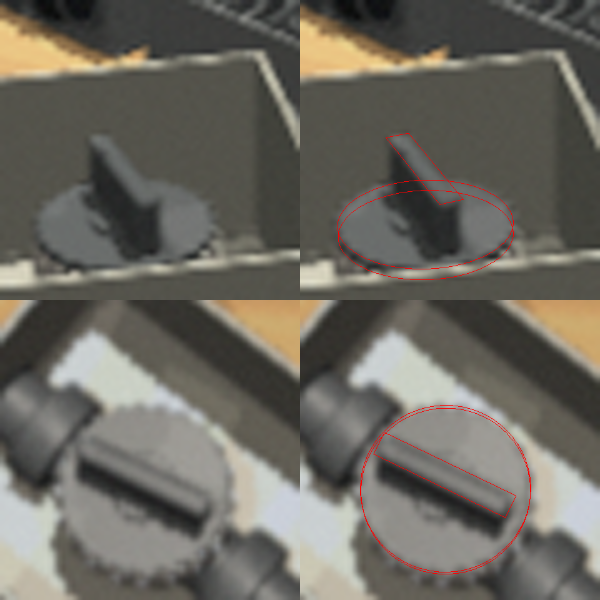

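```bash
python3 - <<'E'
from h import *
p=np.load('box.npy'); m=np.load('mouth.npy'); p[:2]=m[:2]; 
outs=[]
for n,(r0,c0) in {"side":(100,215),"top":(200,225)}.items():
    im=cv2.imread(f"pics/{n}18.png"); S=4
    o=cv2.resize(im[r0:r0+130,c0:c0+95],None,fx=S,fy=S,interpolation=cv2.INTER_CUBIC)
    for th,col in((1.85,(0,0,255)),(1.78,(0,255,255))):
        q=np.array([proj(n,lidpt(p,u,.008,y,th))[0] for u,y in((0,.12),(.21,.12),(.21,-.12),(0,-.12))]); q=((q-[c0,r0]+.5)*S-.5)
        cv2.polylines(o,[np.round(q).astype(np.int32)],True,col,1)
    outs.append(o)
cv2.imwrite("pics/lid18.png",np.hstack(outs))
im=cv2.imread("pics/top18.png"); cv2.imwrite("pics/all18.png",im)
E
```

```text
(no output)
```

View pics/lid18.png

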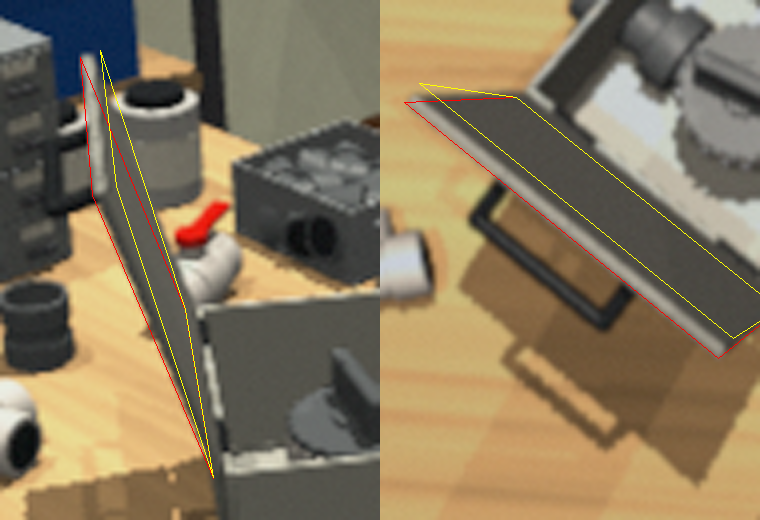

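View pics/all18.png

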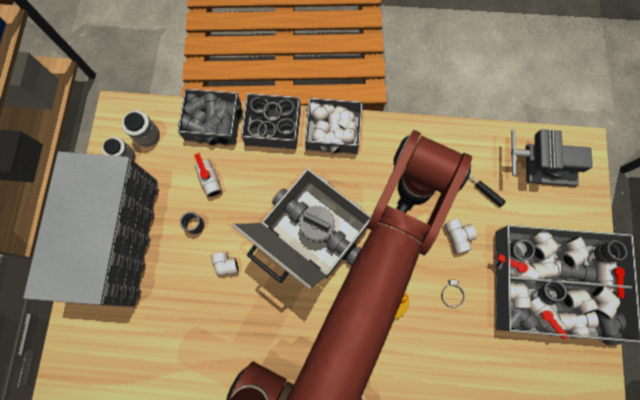

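```bash
python3 - <<'E'
from plant import workorder,status
print(workorder.job_done()); print(status.state()["time"])
E
```

```text
the job is handed in; nothing more can be done
None
the job is handed in; nothing more can be done
```

The lid is open against its stop and the large grey cap is locked on the filter. I handed the job in at about 18 s of the 69 s, with the arm clear of everything; no verdict came back.

- **Lid:** I raised it by the handle to near upright, then pushed it from inside until the force rose to about 23 N. In the last pictures it matches the 1.85 rad outline to about a pixel in both views.
- **Cap:** Its lugs went down through the gaps, and I turned it clockwise until the torque jumped to 1.45 N m at the stop block. Then I let go. Overlays from both cameras match the full 1.36 rad turn with the 2 mm draw-down.
- **Reading that disagreed:** Just before the stop the torque sensor showed almost nothing (-0.06 N m), against the roughly 0.5 N m expected on the ramps. At the end the gripper also read about 0.06 rad past the nominal turn, which I put down to give in the grip.
- **Other fittings:** I did not move or touch any of them. In the last picture the elbow, coupling, ball valve, tee and clamp look unmoved. The arm hid the small cap and mostly hid the orange ones, so I did not check those at the end.

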